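Slide a slide carrier under the sprung clip of its bed

ROBOT

A 6-joint arm with a two-finger parallel gripper is mounted at the origin on the work surface. World frame = base frame: x ahead of the robot, y to its left, z up, the work surface at z = 0. Lengths are in m, angles in rad, forces in N, time in s.
With the tool pointing down it reaches from about 0.325 to 0.9 m from the base axis. Payload 3.5 kg.
Tool frame: the origin (TCP) lies where the fingers leave the gripper's body, on its centre line; the fingertips stand 73 mm ahead of it and the grasp point (between the pads) lies 54 mm ahead of it; y points along the fingers, x is the direction in which the jaws open and shut, and the axes are right-handed (so a half turn about y gives the same grasp; the last joint's range is limited). The gripper opens to 85 mm and grips with 20 to 120 N. Pads are 22 mm wide; open, the fingers measure 114 mm over their backs; the gripper's body (76 mm by 85 mm) begins 54 mm behind the grasp point. The pads swing forward as they close: fully open they stand 13 mm farther back than shut.
Start: joints at [1.14, 0.276, -0.026, 1.268, 0, 1.467], TCP at [0.201, 0.592, 0.304] pointing down, gripper open.
Joint ranges: [-3.12, 3.12], [-0.85, 1.88], [-1.08, 1.24], [-1.95, 2.15], [-1.57, 1.53], [-3.14, 3.14]. Speed limits (rad/s): [2.57, 2.57, 3.14, 3.14, 3.14, 3.14].

INTERFACE

Orientations are given as a unit quaternion [w, x, y, z].
In Python, from station import status, viewer, ctrl gives the robot as it stands.
- The arm moves only by the tool drive_tool, never from a script. Its argument "increments" is one flat list of numbers, 7 for each row, row after row: the closure, from 0 (fully open) to 1 (shut), then the shift along the world's x, y, z in mm, then the turn, a rotation vector about the world's x, y, z in degrees. In form: [fingers, dx, dy, dz, wx, wy, wz, fingers, dx, dy, dz, wx, wy, wz, ...]. A call has 1 to 5 rows; each row is the pose to reach, as a shift and turn from the pose measured when the call began; what a row does not reach only later rows make up. A row lasts 1/12 s, in which the tool goes at most 41.7 mm and 7.16 degrees, less where a joint would pass 70% of its speed; a pose out of reach is approached as far as the arm can. A call with a gripper value outside its range is refused whole. The fingers move at their own pace and stop on an object; the grip force is fixed at half the most. Time passes only in rows, so rows that repeat a pose let the fingers close. It gives the time, the measured TCP pose, the force and the opening at its end, in the units of the state.
- status.get_state(): the state, without advancing time (a new reading comes with each control period).
- viewer.capture(name): name is "side" or "top" or "wrist"; returns a dict with "frame" (400x640x3 uint8, blue, green, red), "range_z" (400x640 float32, m along the optical axis (not along the pixel's ray), 0 where there is no reading), "fx", "fy", "cx", "cy" (pixels), "camera_from_world" (4x4, takes a point from world to camera coordinates); the wrist camera has in their place "tool_from_camera" (4x4, takes a point from camera to tool coordinates, whose origin is the TCP and whose axes are the tool frame's). Camera axes: x right, y down, z forward; pixel columns grow to the right and rows downward; lengths in m; the calibration is good to about 2 mm. A picture is of the moment at which its call begins: read the wrist's pose just before it.
- ctrl.sign_off(): hands the job in, once; it reports no verdict.
Trained networks look in the newest picture that a camera, given by its name, has taken for a name from the list of things; names that differ only in an ending like _2 or _b are one class to them, and where a whole thing is asked for, a point or a joint stands for the part that bears it (a point fixed in the world has none). Each returns a list of dicts, best first, with "confidence" (0 to 1); they miss things now and then, are a little off and sometimes report something else, mostly with a low value. They report only what shows in the picture. A call takes as long as a camera call.
- viewer.recognise(name, camera): "pixel" ([column, row] in pixels, amid what is visible of it).
- viewer.regions_of(name, camera): "mask" (400x640 bool, what is visible of it) and "pixel" ([column, row] in pixels, amid what is visible of it).
The state is a dict: "time": time; "joint_positions": joint angles; "qd": joint speeds; "tau": joint torques, N m; "eef_pos": TCP position; "tool_rot": TCP orientation; "contact_force": force on the tool from outside, world axes, zero at the start; "moment": the same for the moment, N m; "opening": finger opening in m.
Only numpy, scipy, OpenCV 4.12 (cv2) and the standard library are available. Lean on these libraries where they do the work, as an engineer would, in place of code of your own. Each camera call takes 0.05 s, during which the arm holds its last target.

TASK

Slide the black slide carrier along its metal bed, bevelled end first, under the sprung bar clip so that its own edge lifts the clip, until it is fully home: front edge up against the end stop beneath the clip and long side square against the side fence, held down flat by the clip. Do not touch the clip with the robot, and leave the projector parts and tools lying around it where they are.

Things in the scene. Friction and masses are not known exactly. Their poses are not given: they have to be found in the camera images.
- bed: Fixed flat aluminium bed plate, 175 (x) x 300 (y) x 6 mm thick, on the cart top; top face 6 mm above the cart. Origin on the cart surface; the plate reaches x -95 to +80 and y -145 to +155 mm about it. The -x and -y sides are open. +y is the direction in which the carrier goes under the clip; +x is towards the side fence.
- fence (a point): Middle of the inner face of the side fence, at the bed face (bed frame x = +70, y = -22 mm). The fence is a straight aluminium bar along the bed's y, 14 mm high above the bed face, from y = -145 to +100 mm.
- stop (a point): Middle of the face of the end stop, at the bed face (bed frame x = +30, y = +102 mm). The stop is an aluminium bar across the bed beneath the clip, 10 mm high, from x = -15 to +75 mm.
- home (a point): Point on the bed where the carrier's middle lies when it is fully home: bed frame x = +30, y = +49 mm, 4 mm above the bed face (10 mm above the cart). Axes as the bed's.
- carrier_mid (a point): Middle of the loose slide carrier, half-way up its 8 mm thickness. A stiff black plate, 80 mm wide (its x), 106 mm long (its y), 0.1 to 0.2 kg, a white framed slide set in its top. The front (+y) 14 mm are bevelled on top to a 1.5 mm edge. It lies flat on the bed short of the clip, turned up to about 17 degrees from square, with a gap to the fence; sliding friction about 0.6.
- carrier_rear (a point): Middle of the carrier's upright rear end face, 10 mm above its underside, 53 mm behind its middle. An upright lip 70 mm wide and 5 mm thick stands along this end, flush with it, its top 20 mm above the underside. Axes as the carrier's.
- clip_bar (a point): Axis of the round bar (10 mm diameter, 86 mm long along the bed's x) at the free front edge of the sprung steel clip, mid-length. At rest the bar is 2 mm clear of the bed face, at bed x = +30, y = +70 mm; a turned-up lip reaches 15 mm further to -y and 17 mm above the bar axis. The clip plate runs from here to its hinge at bed y = +130 mm, and its highest point is about 30 mm above the cart.
- clip (a joint): Opening angle of the clip about its hinge (rad): 0 at rest, grows as the bar is lifted; the carrier's 8 mm thickness under the bar gives about 0.10. The spring presses the bar down with about 1.5 N at rest and 2.5 N on the carrier; pushing the carrier in takes roughly 5 to 12 N of push, more than that at the stop.
- projector: Fixed old brown slide projector, 300 (x) x 240 (y) x 165 mm high, with a lens to +x reaching 225 mm from its origin and a ridged black focus knob on the +y side. Origin: centre of its underside. Not part of the job.
- thumbscrew_a: Large bronze thumbscrew standing on its head, head 36 mm across, 43 mm high. Origin: centre of its underside. Leave alone.
- thumbscrew_b: The same as the other thumbscrew. Leave alone.
- lens_barrel: Chrome lens barrel standing upright, 52 mm across, 75 mm high. Origin: centre of its underside. Leave alone.
- loupe: Small glass loupe standing upright, 44 mm across, 28 mm high. Origin: centre of its underside. Leave alone.
- screwdriver: Yellow-handled screwdriver lying on the cart along its x axis. Leave alone.

How it is judged:
By the outcome, as a careful person would: the job done as asked, in the order asked, and still so for the second after the job is handed in, with the robot touching nothing.
It also fails if it takes over 42 s, if anything falls off the work surface, if the arm or the gripper's body presses on something with over 40 N, if the wrist force passes 120 N, or if a joint passes its speed limit or range.

## Working session

There is one attempt and no reset: what is moved stays moved. The work goes in short steps, Python scripts to look and compute and a tool call to move; the robot and the scene stay as the last step left them, time stands still between calls to the robot, and variables do not carry over. Pictures are saved under pics/ and viewed, and the job is handed in when it is done.

Besides the shell and the picture viewer there is one more tool, called after "Call:" as a command line: name --argument value ..., lists and objects as JSON in quotes. drive_tool: Moves the arm, as the interface text tells. Its arguments: {"type":"object","properties":{"increments":{"type":"array","items":{"type":"number"}}},"required":["increments"]}

```bash
ls; mkdir -p pics; cat > h.py <<'E'
import numpy as np, cv2
from station import status, viewer, ctrl
def cap(c,n):
    d=viewer.capture(c); cv2.imwrite(f'pics/{n}.png',d['frame']); np.savez(f'pics/{n}.npz',**d); return d
def w(d,u,v,z=None):
    T=np.linalg.inv(d['camera_from_world']); 
    r=np.array([(u-d['cx'])/d['fx'],(v-d['cy'])/d['fy'],1.])
    if z is None: 
        p=r*d['range_z'][int(round(v)),int(round(u))]; return T[:3,:3]@p+T[:3,3]
    R=T[:3,:3]@r; s=(z-T[2,3])/R[2]; return T[:3,3]+s*R
E
python3 - <<'E'
from h import *
s=status.get_state(); print(s)
for c in ('top','side'):
    d=cap(c,c+'0'); print(c,d['fx'],d['cx'],d['cy'],np.round(d['camera_from_world'],3).tolist())
    for n in ('carrier_mid','clip','bed','fence','stop','clip_bar','projector','thumbscrew_a','lens_barrel','loupe','screwdriver'):
        try: print(n,[(np.round(r['pixel']),round(r['confidence'],2),np.round(w(d,*r['pixel']),3)) for r in viewer.recognise(n,c)[:3]])
        except Exception as e: print(n,e)
E
```

```text
pics
{'time': 0.0, 'joint_positions': array([ 1.13960059e+00,  2.77145562e-01, -2.78837691e-02,  1.26798632e+00,
       -3.58384768e-05,  1.46739732e+00]), 'qd': array([-0.00157001,  0.00133763,  0.00217737, -0.00018442, -0.00121571,
       -0.00030827]), 'tau': array([-1.09504741e-03, -4.45512414e+01,  2.95200133e+01,  1.64241751e-02,
       -1.52016141e-04, -2.43975592e-06]), 'eef_pos': array([0.20098225, 0.59115556, 0.30275035]), 'tool_rot': array([-0.57448218,  0.57528136,  0.41104094, -0.41239173]), 'contact_force': array([ 0.64133802, -0.15731615, -0.32554863]), 'moment': array([-0.04254427, -0.03659281,  0.02455811]), 'opening': 0.08534907142189488}
top 425.76573388390426 327.9050563375214 200.18820571968112 [[-0.078, -0.997, -0.004, -0.01], [-0.975, 0.077, -0.209, 0.571], [0.209, -0.012, -0.978, 1.498], [0.0, 0.0, 0.0, 1.0]]
carrier_mid [(array([304., 210.]), 0.85, array([0.547, 0.037, 0.016]))]
clip [(array([271., 209.]), 0.8, array([0.558, 0.158, 0.02 ]))]
bed [(array([287., 212.]), 0.66, array([0.548, 0.1  , 0.005]))]
fence [(array([289., 217.]), 0.58, array([0.527, 0.096,
[... 1203 characters left out ...]
), 0.81, array([0.538, 0.124, 0.022]))]
clip_bar [(array([312., 256.]), 0.73, array([0.572, 0.147, 0.017])), (array([328., 249.]), 0.72, array([0.531, 0.117, 0.025])), (array([276., 246.]), 0.71, array([0.682, 0.127, 0.015]))]
projector [(array([391., 116.]), 0.77, array([ 0.423, -0.488,  0.133])), (array([327., 249.]), 0.42, array([0.533, 0.121, 0.027]))]
thumbscrew_a [(array([277., 246.]), 0.71, array([0.681, 0.124, 0.012]))]
lens_barrel [(array([313., 286.]), 0.68, array([0.535, 0.288, 0.066]))]
loupe [(array([267., 273.]), 0.73, array([0.672, 0.242, 0.027])), (array([324., 249.]), 0.25, array([0.544, 0.119, 0.024]))]
screwdriver [(array([316., 374.]), 0.71, array([0.48 , 0.489, 0.022]))]
```

```bash
python3 - <<'E'
import cv2
a=cv2.imread('pics/top0.png')[130:280,220:380]; cv2.imwrite('pics/top0z.png',cv2.resize(a,None,fx=4,fy=4,interpolation=cv2.INTER_CUBIC)[:600])
a=cv2.imread('pics/side0.png')[170:320,240:400]; cv2.imwrite('pics/side0z.png',cv2.resize(a,None,fx=4,fy=4,interpolation=cv2.INTER_CUBIC))
E
```

```text
(no output)
```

View pics/top0.png

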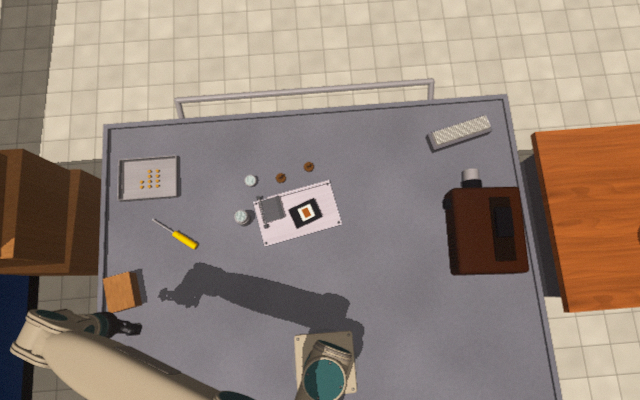

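View pics/top0z.png

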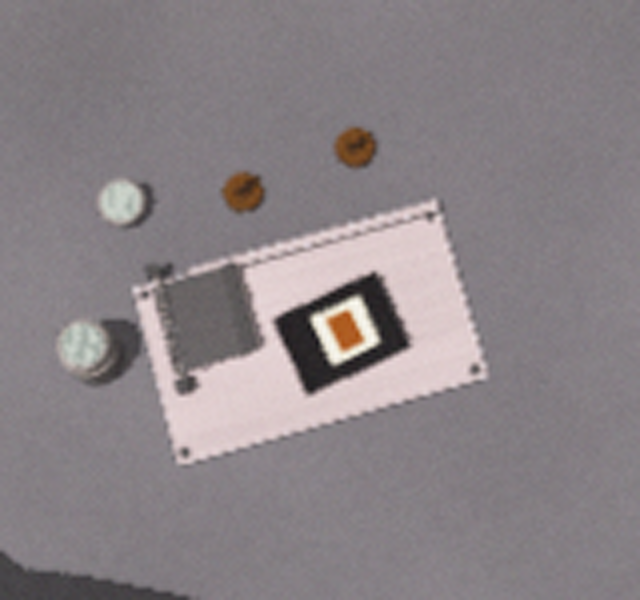

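View pics/side0z.png

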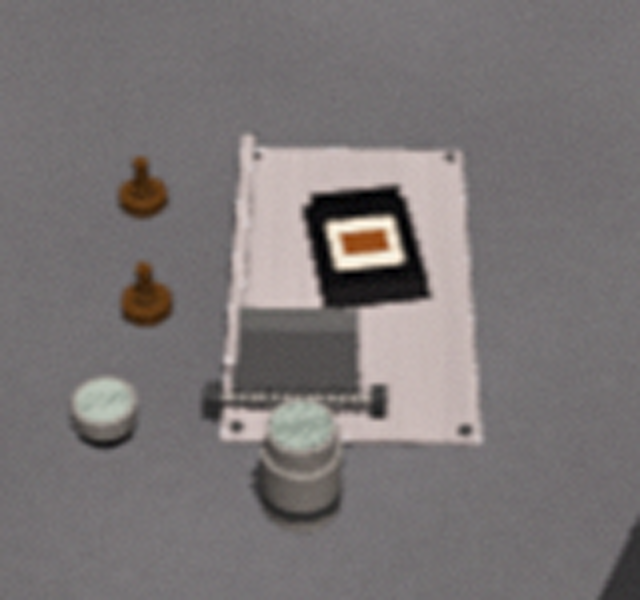

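```bash
cat >> h.py <<'E'
def L(n): return dict(np.load(f'pics/{n}.npz'))
E
python3 - <<'E'
from h import *
d=L('top0')
f=lambda x,y,z:w(d,220+x/4-.375,130+y/4-.375,z)[:2]
C=[f(*p,.006) for p in((135,290),(437,200),(487,377),(180,463))]; print(np.round(C,4))
M=np.array([[80,155],[80,-145],[-95,-145],[-95,155]])/1e3
def fit(M,C):
    C=np.array(C); m=M-M.mean(0); c=C-C.mean(0)
    a=np.arctan2((m[:,0]*c[:,1]-m[:,1]*c[:,0]).sum(),(m*c).sum()); R=np.array([[np.cos(a),-np.sin(a)],[np.sin(a),np.cos(a)]])
    t=C.mean(0)-R@M.mean(0); return a,t,R,C-(M@R.T+t)
a,t,R,e=fit(M,C); print(np.degrees(a),t,e)
K=[f(*p,z) for *p,z in((277,318,.008),(380,272,.02),(410,345,.02),(310,394,.008))]; print(np.round(K,4))
K2=(np.array(K)-t)@R; print('bed frame',K2)
a2,t2,_,e2=fit(np.array([[40,53],[40,-53],[-40,-53],[-40,53]])/1e3,K2); print(np.degrees(a2),t2,e2)
d=L('side0')
f=lambda x,y,z:w(d,240+x/4-.375,170+y/4-.375,z)[:2]
C=[f(*p,.006) for p in((221,439),(250,148),(462,150),(482,441))]
print(fit(M,C))
# bars
print(R@[.03,.07]+t)
s=status.get_state(); print(s['tool_rot'])
from scipy.spatial.transform import Rotation as Ro
print(Ro.from_quat(s['tool_rot'],scalar_first=True).as_matrix().round(3))
d=viewer.capture('wrist');print(np.round(d['tool_from_camera'],3),d['fx'])
E
```

```text
[[ 0.5945  0.2264]
 [ 0.6597 -0.0657]
 [ 0.4853 -0.0989]
 [ 0.4273  0.1916]]
11.765266288021184 [0.55004792 0.06001165] [[-2.29808701e-03 -1.61778262e-03]
 [ 1.73459502e-03 -2.36307477e-05]
 [-1.34380955e-03  2.41583316e-03]
 [ 1.90730154e-03 -7.74419792e-04]]
[[ 0.5565  0.0937]
 [ 0.5905 -0.0065]
 [ 0.5188 -0.0294]
 [ 0.482   0.0672]]
bed frame [[ 0.01319378  0.03167658]
 [ 0.02600521 -0.0733263 ]
 [-0.04883685 -0.08112771]
 [-0.06518162  0.02095574]]
7.613068452540687 [-0.01870487 -0.02545542] [[-0.00072719 -0.00070012]
 [-0.00195891 -0.00063735]
 [ 0.00249386  0.00215984]
 [ 0.00019223 -0.00082236]]
(np.float64(0.1957008972176355), array([0.55003623, 0.05977622]), array([[ 0.98091162, -0.1944541 ],
       [ 0.1944541 ,  0.98091162]]), array([[ 4.44732418e-04,  1.36324451e-03],
       [-3.34047527e-03,  1.57001427e-05],
       [ 2.26688611e-03, -3.46896677e-04],
       [ 6.28856745e-04, -1.03204797e-03]]))
[0.56514447 0.13465812]
[ 0.57488958 -0.5748834  -0.41170437  0.41171659]
[[ 0.322 -0.    -0.947]
 [ 0.947 -0.     0.322]
 [-0.    -1.     0.   ]]
[[ 1.     0.    -0.    -0.001]
 [ 0.    -0.326  0.945 -0.071]
 [ 0.    -0.945 -0.326  0.084]
 [ 0.     0.     0.     1.   ]] 328.11673994089915
```

Call:
drive_tool --increments '[0.6,352,-607,-50,0,0,38,0.6,352,-607,-50,0,0,38,0.6,352,-607,-50,0,0,38,0.6,352,-607,-50,0,0,38,0.6,352,-607,-50,0,0,38]'

```text
time: 1.67
eef_pos: [0.3018, 0.4181, 0.2898]
tool_rot: [-0.426, 0.426, 0.564, -0.564]
contact_force: [1.1, 1.1, -0.7]
opening: 0.034
```

Call:
drive_tool --increments '[0.6,251,-434,-40,0,0,3.2,0.6,251,-434,-40,0,0,3.2,0.6,251,-434,-40,0,0,3.2,0.6,251,-434,-40,0,0,3.2,0.6,251,-434,-40,0,0,3.2]'

```text
time: 2.08
eef_pos: [0.4058, 0.2381, 0.2735]
tool_rot: [-0.41, 0.411, 0.576, -0.575]
contact_force: [1.2, 0.6, -0.1]
opening: 0.0341
```

Call:
drive_tool --increments '[0.6,146,-252,-25,0,0,0,0.6,146,-252,-25,0,0,0,0.6,146,-252,-25,0,0,0,0.6,146,-252,-25,0,0,0,0.6,146,-252,-25,0,0,0]'

```text
time: 2.5
eef_pos: [0.5098, 0.058, 0.2559]
tool_rot: [-0.41, 0.411, 0.577, -0.575]
contact_force: [2.1, -0.0, 0.7]
opening: 0.0341
```

Call:
drive_tool --increments '[0.6,43,-74,-20,0,0,0,0.6,43,-74,-20,0,0,0,0.6,43,-74,-20,0,0,0,0.6,43,-74,-20,0,0,0,0.6,43,-74,-20,0,0,0]'

```text
time: 2.92
eef_pos: [0.5524, -0.016, 0.2356]
tool_rot: [-0.411, 0.411, 0.576, -0.575]
contact_force: [0.4, 0.4, -0.7]
opening: 0.034
```

```bash
cat >> h.py <<'E'
from scipy.spatial.transform import Rotation as Ro
def capw(n):
    s=status.get_state(); d=viewer.capture('wrist')
    T=np.eye(4); T[:3,:3]=Ro.from_quat(s['tool_rot'],scalar_first=True).as_matrix(); T[:3,3]=s['eef_pos']
    d['camera_from_world']=np.linalg.inv(T@d['tool_from_camera'])
    cv2.imwrite(f'pics/{n}.png',d['frame']); np.savez(f'pics/{n}.npz',**d); return d,s
E
python3 - <<'E'
from h import *
d,s=capw('w1'); print(s['time'],s['eef_pos'],s['tool_rot'])
E
```

```text
2.9167 [ 0.55239995 -0.01602085  0.2356253 ] [-0.41065554  0.410574    0.57631162 -0.5750269 ]
```

View pics/w1.png

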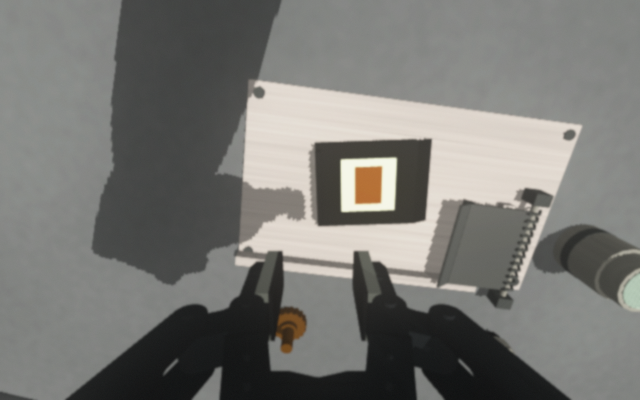

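```bash
cat >> h.py <<'E'
def cloud(d):
    v,u=np.mgrid[:400,:640]; z=d['range_z']; P=np.stack([(u-d['cx'])/d['fx']*z,(v-d['cy'])/d['fy']*z,z],-1)
    T=np.linalg.inv(d['camera_from_world']); Q=P@T[:3,:3].T+T[:3,3]; Q[z==0]=np.nan; return Q
def rect(p):
    (c,s,a)=cv2.minAreaRect((p[:,:2]*1000).astype(np.float32)); return np.round(c,1),np.round(s,1),round(a,2)
E
python3 - <<'E'
from h import *
d=L('w1'); Q=cloud(d); f=d['frame'].astype(int).max(-1)
bed=Q[150:250,445:520][f[150:250,445:520]>180]; print('bed z',np.nanmedian(Q[95:130,300:420,2]),np.nanmedian(Q[100:130,450:540,2]))
sub=np.zeros((400,640),bool); sub[130:235,300:440]=1
top=sub&(Q[...,2]>np.nanmedian(Q[95:130,300:420,2])+.004)
for lo,hi in((.0,.05),(.016,.05),):
    m=top&(Q[...,2]>lo)&(Q[...,2]<hi)
    n,lab,st,_=cv2.connectedComponentsWithStats(m.astype(np.uint8)); k=1+st[1:,4].argmax(); m=lab==k
    print(lo,m.sum(),rect(Q[m]),np.nanmedian(Q[m][:,2]),st[k])
print(np.round(Q[180,305:330,2],4)); print(np.round(Q[180,415:436,2],4))
# bed plate: bright pixels
m=(f>150)&(np.abs(Q[...,2]-.006)<.006); n,lab,st,_=cv2.connectedComponentsWithStats(m.astype(np.uint8)); k=1+st[1:,4].argmax(); m=lab==k
print(rect(Q[m]),st[k])
for p,z in (((250,81),.006),((581,125),.006),((236,264),.006),((314,143),.026),((318,225),.026),((431,139),.0075),((425,221),.0075)): print(p,np.round(w(d,*p,z)[:2],4))
E
```

```text
bed z 0.006568526630180566 0.005580988110641505
0.0 8972 (array([539. ,  30.2]), array([ 80.7, 102.2]), 21.01) 0.014919486602245041 [ 314  140  113   87 8972]
0.016 518 (array([540.4,  26.3]), array([42.5, 32.7]), 8.41) 0.01641046520738773 [351 162  38  49 518]
[0.0071 0.0071 0.007  0.0057 0.0075 0.0059 0.0063 0.0062 0.0055 0.0077
 0.0052 0.0263 0.0258 0.0263 0.0259 0.0265 0.0142 0.0152 0.0138 0.0146
 0.0145 0.0146 0.0136 0.0144 0.015 ]
[0.0149 0.0142 0.013  0.0123 0.0128 0.0117 0.0113 0.0123 0.0095 0.0095
 0.0093 0.0108 0.0079 0.0063 0.0079 0.0065 0.0073 0.0053 0.0061 0.0059
 0.007 ]
(array([542.6,  63.5]), array([179.8, 307.7]), 11.25) [  239    80   344   211 32260]
(250, 81) [ 0.4881 -0.1009]
(581, 125) [0.4273 0.1899]
(236, 264) [ 0.6658 -0.0678]
(314, 143) [ 0.5174 -0.0325]
(318, 225) [ 0.5882 -0.0045]
(431, 139) [0.4825 0.0673]
(425, 221) [0.5575 0.0965]
```

```bash
python3 - <<'E'
import cv2
a=cv2.imread('pics/w1.png')[70:270,230:450]; cv2.imwrite('pics/w1z.png',cv2.resize(a,None,fx=3,fy=3,interpolation=cv2.INTER_CUBIC)[:600])
E
```

```text
(no output)
```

View pics/w1z.png

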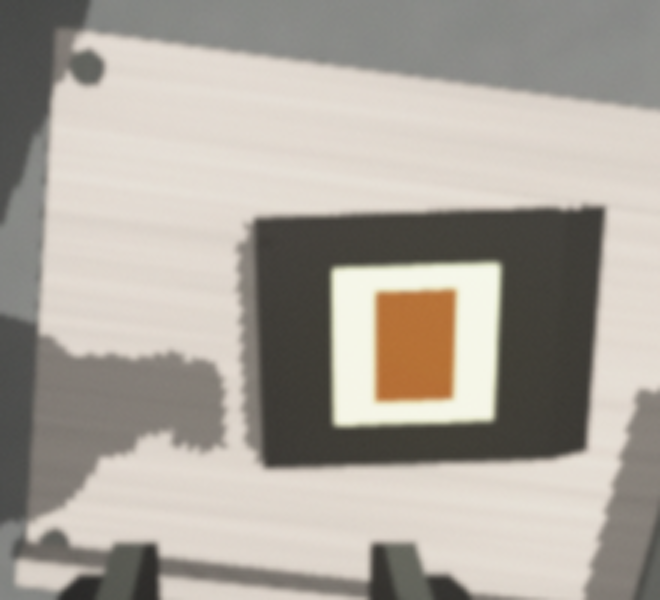

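Call:
drive_tool --increments '[0.6,0,0,-41,0,0,1.8,0.6,0,0,-82,0,0,1.8,0.6,0,0,-115,0,0,1.8,0.6,0,0,-134,0,0,1.8,0.6,0,0,-134,0,0,1.8]'

```text
time: 3.38
eef_pos: [0.5474, -0.0128, 0.0977]
tool_rot: [0.403, -0.397, -0.582, 0.584]
contact_force: [-0.9, 0.6, -0.2]
opening: 0.034
```

```bash
python3 - <<'E'
from h import *
d,s=capw('w2'); print(s['time'],s['eef_pos'],s['tool_rot'],s['contact_force'])
Q=cloud(d); 
E
```

```text
3.3833 [ 0.54740069 -0.01284412  0.09774242] [ 0.40340771 -0.39726647 -0.58210354  0.58360692] [-0.92736516  0.55992576 -0.17630777]
```

View pics/w2.png

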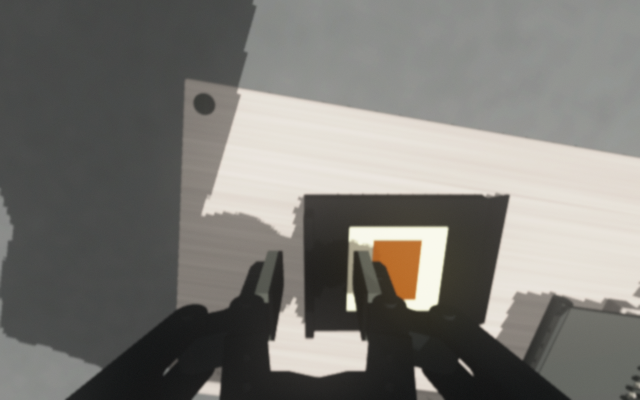

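```bash
python3 - <<'E'
from h import *
s=status.get_state(); R=Ro.from_quat(s['tool_rot'],scalar_first=True).as_matrix(); print(R.round(4), s['eef_pos'],s['qd'])
a=np.radians(110.8); X=np.array([np.cos(a),np.sin(a),0]);Y=np.array([0,0,-1.]);G=np.stack([X,Y,np.cross(X,Y)],1)
print(np.degrees(Ro.from_matrix(G@R.T).as_rotvec()))
d=L('w2')
for p,z in (((304,196),.026),((309,337),.026),((509,195),.0075),((486,322),.0075),((186,79),.006)): print(p,np.round(w(d,*p,z)[:2],4))
E
```

```text
[[-0.3587 -0.0043 -0.9334]
 [ 0.9334  0.0025 -0.3587]
 [ 0.0039 -1.      0.0032]] [ 0.54936642 -0.01330275  0.10019168] [-0.00646113 -0.0401192   0.06698822  0.0105206  -0.00036229 -0.00257319]
[-0.1434521  -0.24892814 -0.22027351]
(304, 196) [ 0.5149 -0.033 ]
(309, 337) [ 0.5884 -0.003 ]
(509, 195) [0.4823 0.0676]
(486, 322) [0.5561 0.0972]
(186, 79) [ 0.4871 -0.1024]
```

Call:
drive_tool --increments '[0.6,1.5,-2.4,-5,-0.1,-0.2,0.6,0.6,1.5,-2.4,-9,-0.1,-0.2,0.6,0.6,1.5,-2.4,-9,-0.1,-0.2,0.6,0.6,1.5,-2.4,-9,-0.1,-0.2,0.6]'

```text
time: 3.77
eef_pos: [0.5517, -0.0156, 0.0924]
tool_rot: [-0.397, 0.398, 0.585, -0.585]
contact_force: [0.0, 0.5, -0.3]
opening: 0.0342
```

Call:
drive_tool --increments '[1,0,0,-1.5,0,0,0,1,0,0,-1.5,0,0,0,1,0,0,-1.5,0,0,0,1,0,0,-1.5,0,0,0,1,0,0,-1.5,0,0,0]'

```text
time: 4.18
eef_pos: [0.5524, -0.0158, 0.0918]
tool_rot: [-0.397, 0.398, 0.586, -0.584]
contact_force: [-0.1, -0.1, 5.2]
opening: 0.0028
```

```bash
python3 - <<'E'
from h import *
d,s=capw('w3'); print(s['time'],s['eef_pos'],s['tool_rot'],s['contact_force'],s['moment'],s['opening'])
for p in ('carrier_mid','clip'): print(p)
E
```

```text
4.1833 [ 0.55243591 -0.0157771   0.09176273] [-0.39655247  0.39810949  0.58559662 -0.58423589] [-0.07015926 -0.06566877  5.23869   ] [0.06366981 0.15070101 0.010616  ] 0.002840256640220847
carrier_mid
clip
```

View pics/w3.png

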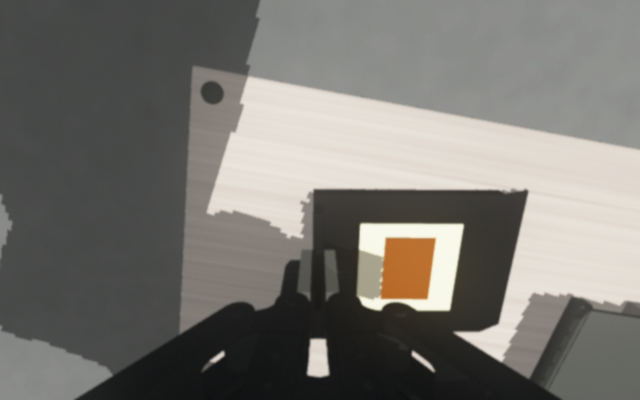

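Call:
drive_tool --increments '[1,0,0,1,0,0,0,1,0,0,1,0,0,0]'

```text
time: 4.4
eef_pos: [0.5523, -0.0158, 0.0927]
tool_rot: [-0.397, 0.398, 0.586, -0.584]
contact_force: [1.0, 0.6, -0.9]
opening: 0.0025
```

```bash
python3 - <<'E'
from h import *
s=status.get_state(); print(s['time'],s['eef_pos'],s['contact_force'],s['moment'],s['opening'])
d=cap('side','side3')
a=d['frame'][170:320,240:400]; cv2.imwrite('pics/side3z.png',cv2.resize(a,None,fx=4,fy=4,interpolation=cv2.INTER_CUBIC))
E
```

```text
4.4 [ 0.55230909 -0.01582342  0.09265366] [ 1.02564556  0.5704202  -0.89105857] [-0.06656237 -0.06064804 -0.00845335] 0.002463625570021364
```

View pics/side3z.png

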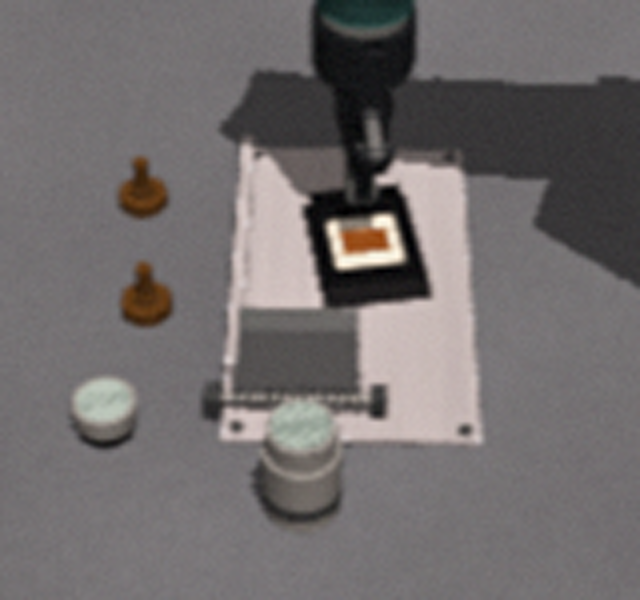

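Call:
drive_tool --increments '[1,9,3,0,0,0,-2.5,1,18,6,0,0,0,-5,1,27,9,0,0,0,-7.5,1,37,12,0,0,0,-10,1,37,12,0,0,0,-10]'

```text
time: 4.87
eef_pos: [0.5897, -0.0036, 0.092]
tool_rot: [-0.446, 0.447, 0.548, -0.548]
contact_force: [0.7, -0.6, -1.3]
opening: 0.0026
```

```bash
python3 - <<'E'
from h import *
d,s=capw('w4'); print(s['time'],s['eef_pos'],s['tool_rot'],s['contact_force'],s['moment'],s['opening'])
d=cap('top','top4')
a=d['frame'][130:280,220:380]; cv2.imwrite('pics/top4z.png',cv2.resize(a,None,fx=4,fy=4,interpolation=cv2.INTER_CUBIC))
E
```

```text
4.8667 [ 0.58971839 -0.00355174  0.09198045] [-0.44631866  0.44736325  0.54836044 -0.54769207] [ 0.65188122 -0.60725959 -1.28561425] [ 0.03690035 -0.1198372  -0.04148   ] 0.0025735295731264705
```

View pics/w4.png

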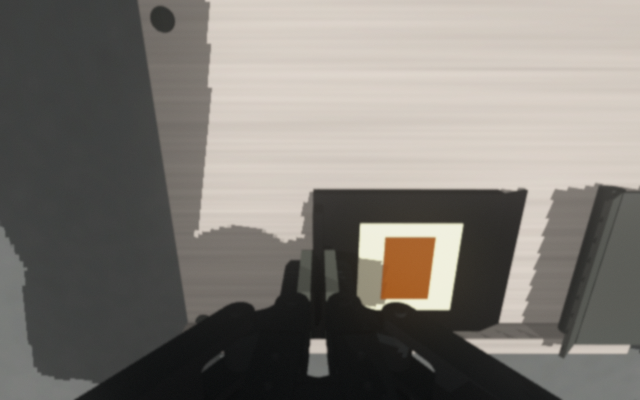

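View pics/top4z.png

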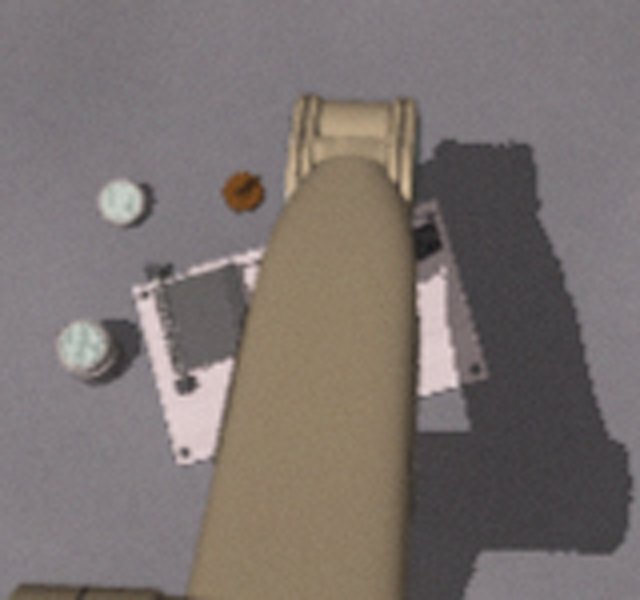

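```bash
python3 - <<'E'
from h import *
d=L('w4')
a=d['frame'][170:370,420:640]; cv2.imwrite('pics/w4z.png',cv2.resize(a,None,fx=3,fy=3,interpolation=cv2.INTER_CUBIC))
Q=cloud(d)
print([ (u,[ (v,round(float(Q[v,u,2])*1000)) for v in range(312,362,4)]) for u in (505,530,550)])
E
```

```text
[(505, [(312, 6), (316, 7), (320, 6), (324, 8), (328, 11), (332, 15), (336, 17), (340, 20), (344, 20), (348, 21), (352, 20), (356, 0), (360, 0)]), (530, [(312, 7), (316, 6), (320, 6), (324, 8), (328, 10), (332, 14), (336, 17), (340, 20), (344, 20), (348, 21), (352, 21), (356, 0), (360, 0)]), (550, [(312, 7), (316, 6), (320, 6), (324, 9), (328, 11), (332, 15), (336, 18), (340, 21), (344, 20), (348, 21), (352, 21), (356, 1), (360, 1)])]
```

View pics/w4z.png

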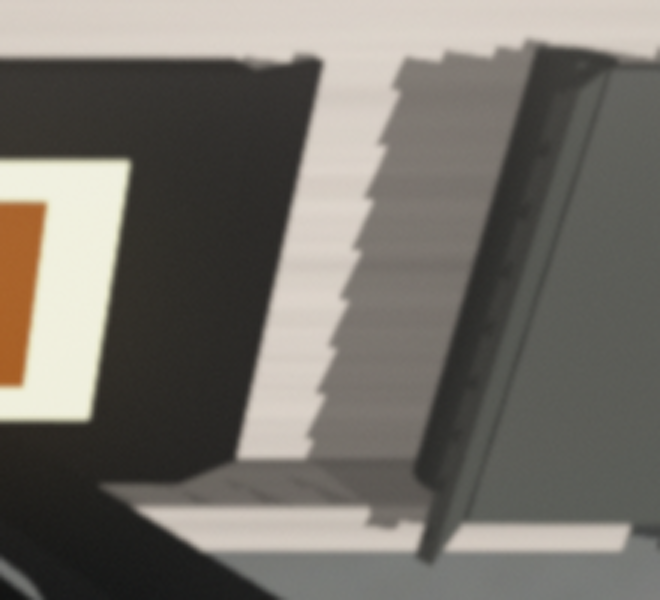

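```bash
python3 - <<'E'
from h import *
d=L('w4'); s=Ro
T=np.linalg.inv(d['camera_from_world'])
a=np.radians(11.55); ux=np.array([np.cos(a),np.sin(a)]); uy=np.array([-np.sin(a),np.cos(a)]); t=np.array([.550,.060])
for n,u,v,z in (('front+x corner',498.7,323,.0065),('front-x corner',527,190,.0075),('rear -x lip?',314,190,.014),('fence',505,323.3,.006),('fence',558,323.3,.006),('fence top',480,339,.020),('fence top',550,338.5,.02)):
    p=w(d,u,v,z)[:2]-t; print(n,np.round([p@ux*1e3,p@uy*1e3],1))
E
```

```text
front+x corner [71.2 33. ]
front-x corner [-9.7 31.8]
rear -x lip? [-11.6 -73.4]
fence [71.9 37.1]
fence [71.8 67.8]
fence top [70.5 15.8]
fence top [70.1 53.4]
```

Call:
drive_tool --increments '[1,-1.2,6,0,0,0,0,1,-2.4,12,0,0,0,0,1,-3.6,18,0,0,0,0,1,-4.8,24,0,0,0,0,1,-5.6,28,0,0,0,0]'

```text
time: 5.38
eef_pos: [0.5828, 0.0252, 0.0918]
tool_rot: [-0.446, 0.447, 0.549, -0.548]
contact_force: [-0.5, -0.0, -1.1]
opening: 0.0024
```

Call:
drive_tool --increments '[1,-0.8,4,0,0,0,0,1,-1.6,8,0,0,0,0,1,-2.4,12,0,0,0,0,1,-3.2,16,0,0,0,0]'

```text
time: 5.72
eef_pos: [0.5806, 0.0392, 0.0925]
tool_rot: [0.444, -0.449, -0.547, 0.549]
contact_force: [1.5, -8.7, -0.5]
opening: 0.0025
```

```bash
python3 - <<'E'
from h import *
d,s=capw('w5'); print(s['time'],s['eef_pos'],s['tool_rot'],s['contact_force'],s['moment'],s['opening'])
E
```

```text
5.7167 [0.58056349 0.03920126 0.09252427] [ 0.4439305  -0.44923092 -0.54704854  0.5494135 ] [ 1.5326864  -8.74896209 -0.54969798] [-1.96936801 -0.24536028 -0.04561421] 0.002524450485805828
```

View pics/w5.png

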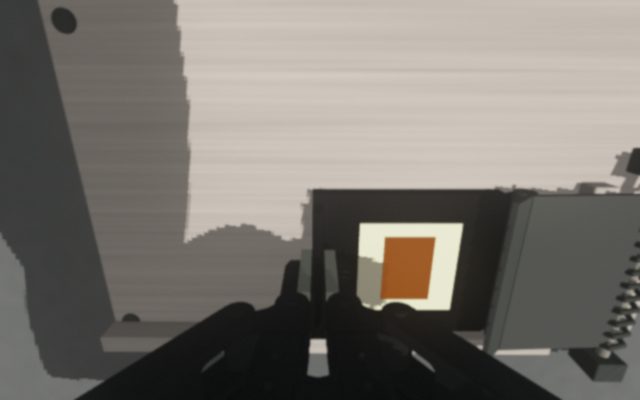

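Call:
drive_tool --increments '[1,-0.8,4,0,0,0,0,1,-1.6,8,0,0,0,0,1,-2.4,12,0,0,0,0,1,-3.2,16,0,0,0,0]'

```text
time: 6.1
eef_pos: [0.5779, 0.0546, 0.0929]
tool_rot: [0.443, -0.451, -0.546, 0.55]
contact_force: [1.0, -4.9, -2.3]
opening: 0.0023
```

```bash
python3 - <<'E'
from h import *
d,s=capw('w6'); print(s['time'],s['eef_pos'],s['tool_rot'],s['contact_force'],s['moment'],s['opening'])
E
```

```text
6.1 [0.57790213 0.05463571 0.09287011] [ 0.44304592 -0.45053591 -0.5463423   0.54976159] [ 0.9667224  -4.91208481 -2.2961538 ] [-0.99246419 -0.17603619  0.01594425] 0.0023349122173496697
```

View pics/w6.png

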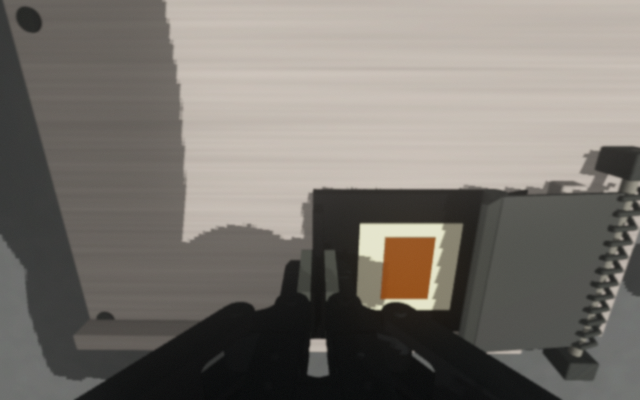

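Call:
drive_tool --increments '[1,-0.6,3,-0.5,0,0,0,1,-1.2,6,-0.5,0,0,0,1,-1.8,9,-0.5,0,0,0]'

```text
time: 6.4
eef_pos: [0.5763, 0.0636, 0.0925]
tool_rot: [0.442, -0.451, -0.546, 0.55]
contact_force: [1.5, -4.0, -1.1]
opening: 0.0028
```

Call:
drive_tool --increments '[1,-0.2,1.5,0,0,0,0,1,-0.4,3,0,0,0,0]'

```text
time: 6.57
eef_pos: [0.5761, 0.0648, 0.0926]
tool_rot: [0.441, -0.453, -0.544, 0.552]
contact_force: [0.5, -11.2, -1.2]
opening: 0.0027
```

Call:
drive_tool --increments '[1,0.3,2,0,0,0,0,1,0.6,3,0,0,0,0,1,0.6,3,0,0,0,0]'

```text
time: 6.82
eef_pos: [0.5762, 0.0653, 0.0926]
tool_rot: [0.44, -0.455, -0.541, 0.554]
contact_force: [-0.2, -9.7, 1.4]
opening: 0.0024
```

```bash
python3 - <<'E'
from h import *
d,s=capw('w7'); print(s['time'],s['eef_pos'],s['tool_rot'],s['contact_force'],s['moment'],s['opening'])
R=Ro.from_quat(s['tool_rot'],scalar_first=True).as_matrix(); print(R.round(4))
d=cap('side','side7')
a=d['frame'][170:320,240:400]; cv2.imwrite('pics/side7z.png',cv2.resize(a,None,fx=4,fy=4,interpolation=cv2.INTER_CUBIC))
E
```

```text
6.8167 [0.57622693 0.06531991 0.09262719] [ 0.44012598 -0.45463927 -0.54139047  0.55361414] [-0.24626469 -9.71866343  1.37953687] [-2.11681777  0.11559728 -0.00951201] 0.002392203538908766
[[-1.992e-01  5.000e-03 -9.799e-01]
 [ 9.796e-01 -2.640e-02 -1.992e-01]
 [-2.680e-02 -9.996e-01  4.000e-04]]
```

View pics/w7.png

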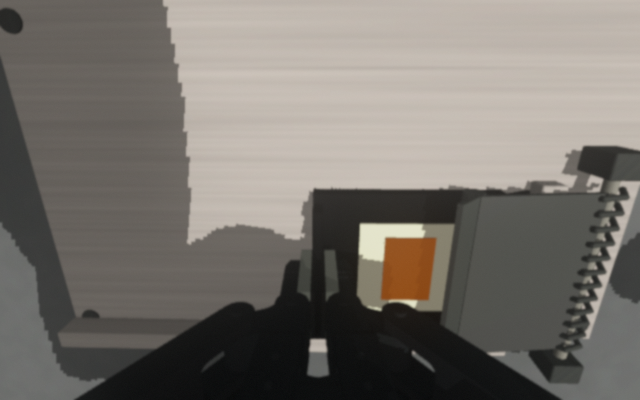

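View pics/side7z.png

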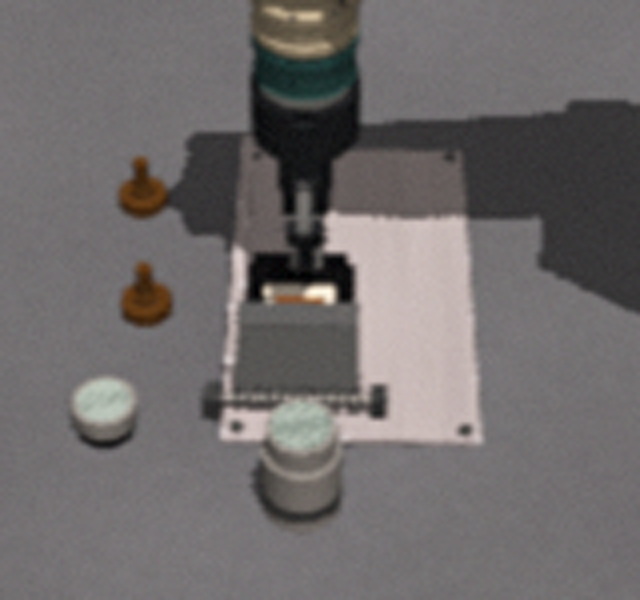

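Call:
drive_tool --increments '[1,0.2,0,0,0.8,0.15,0,1,0.2,0,0,1.5,0.3,0,1,0.2,0,0,1.5,0.3,0,1,0.2,0,0,1.5,0.3,0]'

```text
time: 7.25
eef_pos: [0.5766, 0.0637, 0.0927]
tool_rot: [0.447, -0.449, -0.546, 0.548]
contact_force: [0.8, -7.4, -1.8]
opening: 0.0029
```

```bash
python3 - <<'E'
from h import *
s=status.get_state(); print(s['time'],s['eef_pos'],s['tool_rot'],s['contact_force'],s['moment'],s['opening'])
R=Ro.from_quat(s['tool_rot'],scalar_first=True).as_matrix(); print(R.round(4))
print('tip',s['eef_pos']+R[:,1]*.07)
E
```

```text
7.25 [0.57656122 0.06370414 0.09265817] [ 0.44688333 -0.44860666 -0.54617504  0.54839783] [ 0.75627431 -7.37657898 -1.76166439] [-1.58429556 -0.16613476  0.00862303] 0.002876680967235308
[[-1.981e-01 -1.000e-04 -9.802e-01]
 [ 9.802e-01 -4.000e-03 -1.981e-01]
 [-3.900e-03 -1.000e+00  9.000e-04]]
tip [0.57655393 0.0634258  0.02265872]
```

Call:
drive_tool --increments '[1,0.2,1.5,-0.3,0.5,0.1,0,1,0,3,-0.3,1,0.2,0,1,0,4,-0.3,1.5,0.3,0,1,0,4,-0.3,1.5,0.3,0]'

```text
time: 7.58
eef_pos: [0.5769, 0.063, 0.0925]
tool_rot: [-0.452, 0.445, 0.548, -0.545]
contact_force: [0.2, -16.2, -0.4]
opening: 0.0027
```

```bash
cat > tip.py <<'E'
from h import *
s=status.get_state(); print(s['time'],s['eef_pos'],s['contact_force'],s['moment'],s['opening'])
R=Ro.from_quat(s['tool_rot'],scalar_first=True).as_matrix(); print(R[:,1].round(4),np.degrees(np.arctan2(R[1,0],R[0,0])))
print('tip',s['eef_pos']+R[:,1]*.07)
E
python3 tip.py
```

```text
7.5833 [0.57689723 0.06300807 0.09248347] [  0.17552019 -16.19343866  -0.39118115] [-3.61432829 -0.0932594   0.12114086] 0.0026863982718901974
[-0.0052  0.0089 -0.9999] 101.267079954543
tip [0.57653434 0.06363302 0.0224872 ]
```

Call:
drive_tool --increments '[1,1,1.2,0,-0.3,0,0,1,2,1.4,0,-0.4,0,0,1,3,1.6,0,-0.4,0,0,1,3,1.6,0,-0.4,0,0]'

```text
time: 7.92
eef_pos: [0.5774, 0.0634, 0.0919]
tool_rot: [0.451, -0.446, -0.544, 0.55]
contact_force: [-3.7, -7.2, 4.0]
opening: 0.003
```

```bash
python3 tip.py
```

```text
7.9167 [0.57739654 0.06338773 0.09191176] [-3.68741797 -7.19503148  4.02766879] [-1.60306865  0.91202357  0.07626224] 0.0030370567331095386
[-0.0111 -0.0021 -0.9999] 101.2442943471036
tip [0.57662274 0.06323922 0.02191619]
```

Call:
drive_tool --increments '[1,2,0.4,0,0,-0.3,0,1,3.5,0.7,0,0,-0.6,0,1,5,1,0,0,-0.8,0,1,5,1,0,0,-0.8,0]'

```text
time: 8.25
eef_pos: [0.5773, 0.0636, 0.0917]
tool_rot: [0.45, -0.447, -0.543, 0.55]
contact_force: [-11.5, -8.0, 12.4]
opening: 0.0025
```

```bash
python3 tip.py
```

```text
8.25 [0.57726125 0.06361132 0.09174126] [-11.54392399  -7.99866296  12.41392727] [-1.43691311  2.40431956  0.07907596] 0.0025029300868417
[-0.0084 -0.0056 -0.9999] 101.25781766865451
tip [0.57667102 0.06322109 0.02174484]
```

Call:
drive_tool --increments '[1,0,0,0.6,0,0,0,0.85,0,0,0.8,0,0,0,0.8,0,0,1,0,0,0,0.75,0,0,1,0,0,0,0.75,0,0,1,0,0,0]'

```text
time: 8.67
eef_pos: [0.5775, 0.0642, 0.0927]
tool_rot: [0.45, -0.447, -0.544, 0.55]
contact_force: [-0.7, -0.1, -0.6]
opening: 0.0212
```

```bash
python3 tip.py; python3 - <<'E'
from h import *
d,s=capw('w8')
E
```

```text
8.6667 [0.57750265 0.06422454 0.09273504] [-0.65412764 -0.07058324 -0.58912212] [ 0.00095179 -0.00341816 -0.01497095] 0.021177827229323924
[-0.0081 -0.0043 -1.    ] 101.28836568845638
tip [0.57693511 0.06392052 0.022738  ]
```

View pics/w8.png

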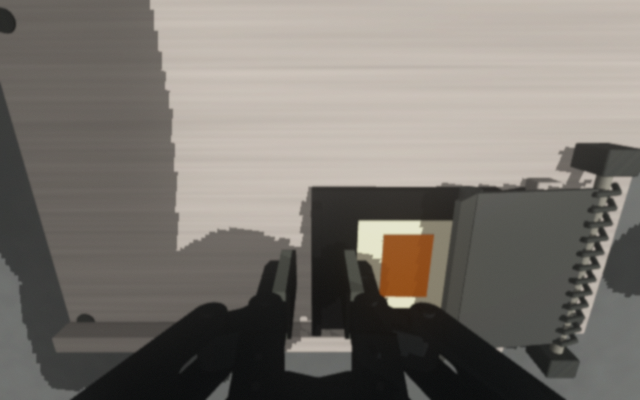

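Call:
drive_tool --increments '[0.75,0,0,20,0,0,0,0.75,0,0,55,0,0,0,0.75,0,0,95,0,0,0,0.75,0,0,120,0,0,0,0.75,0,0,120,0,0,0]'

```text
time: 9.13
eef_pos: [0.5817, 0.0644, 0.2196]
tool_rot: [0.446, -0.45, -0.547, 0.547]
contact_force: [1.2, -0.2, 0.4]
opening: 0.0214
```

Call:
drive_tool --increments '[0.75,-10,-5,0,0,0,0,0.75,-10,-5,0,0,0,0]'

```text
time: 9.3
eef_pos: [0.5705, 0.0591, 0.22]
tool_rot: [0.446, -0.45, -0.547, 0.547]
contact_force: [-0.6, 0.7, 0.8]
opening: 0.0209
```

```bash
python3 tip.py; python3 - <<'E'
from h import *
d,s=capw('w9')
Q=cloud(d)
a=np.radians(11.4); B=np.array([[np.cos(a),-np.sin(a)],[np.sin(a),np.cos(a)]])
b=(Q[...,:2]-[.55,.06])@B*1000
np.save('pics/w9b.npy',np.dstack([b,Q[...,2]*1000]))
E
```

```text
9.3 [0.57051629 0.05912309 0.21996313] [-0.60825357  0.73364734  0.75636535] [-0.06236225  0.04190935 -0.01149527] 0.020936861567465836
[ 0.0039 -0.0041 -1.    ] 101.29572045804935
tip [0.5707894  0.05883944 0.14996424]
```

View pics/w9.png

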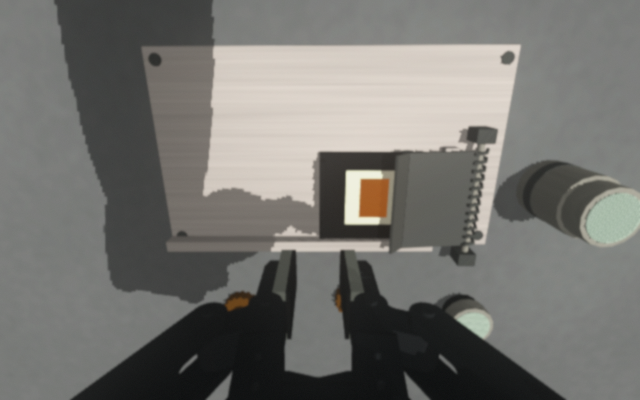

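```bash
python3 - <<'E'
from h import *
d=L('w9')
a=d['frame'][135:265,280:500]; cv2.imwrite('pics/w9z.png',cv2.resize(a,None,fx=3.5,fy=3.5,interpolation=cv2.INTER_CUBIC))
# fit bed
C=np.array([w(d,u,v,.006)[:2] for u,v in((142.5,45.5),(519.5,44.5))]); v=C[1]-C[0]; print('bed yaw',np.degrees(np.arctan2(-v[0],v[1])),np.linalg.norm(v),C)
E
```

```text
bed yaw 11.404010729102254 0.2971180042925862 [[ 0.486205   -0.1014491 ]
 [ 0.42745705  0.189803  ]]
```

View pics/w9z.png

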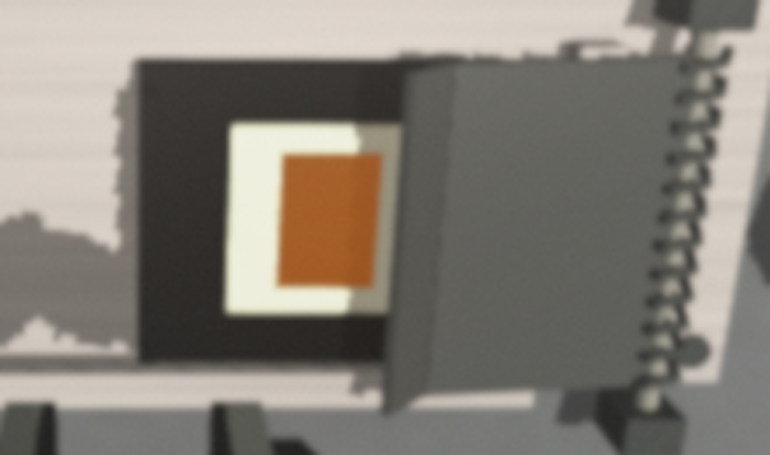

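```bash
python3 - <<'E'
from h import *
d=L('w9')
C=np.array([w(d,u,v,.006)[:2] for u,v in((142.5,45.5),(519.5,44.5))]); v=C[1]-C[0]
uy=v/np.linalg.norm(v); ux=np.array([uy[1],-uy[0]]); o=(C[0]+C[1])/2-ux*(-.095)-uy*.005; print('o',o)
def b(u,v,z): p=w(d,280+u/3.5-.36,135+v/3.5-.36,z)[:2]-o; return np.round([p@ux*1e3,p@uy*1e3],1)
for n,p in {'lip back -x':(138,66,.026),'lip back +x':(140,355,.026),'side -x rear':(170,61,.014),'side -x fwd':(395,59,.014),'+x side rear':(150,361,.014),'+x side fwd':(380,360,.014),'fence in top':(20,373,.020),'fence in top f':(370,373,.020),'fence base':(60,357,.006),'frame':(231,123,.0155),'frame2':(226,313,.0155)}.items(): print(n,b(*p))
Q=np.load('pics/w9b.npy')
for u in (326,335,345): print(u,[(r,int(round(Q[r,u,0])),int(round(Q[r,u,2]))) for r in range(230,252,2)])
print('lip row',[(u,round(Q[195,u,1]),round(Q[195,u,2])) for u in range(314,332,2)])
m=Q[160:230,340:380]; print('top z, plane', np.linalg.lstsq(np.c_[m[...,0].ravel(),m[...,1].ravel(),np.ones(m[...,0].size)],m[...,2].ravel(),rcond=None)[0])
E
```

```text
o [0.5509441  0.05805963]
lip back -x [-12.6  -4. ]
lip back +x [61.4 -3.5]
side -x rear [-11.4   3.8]
side -x fwd [-11.9  58.3]
+x side rear [68.9 -0.8]
+x side fwd [68.6 60.1]
fence in top [ 69.5 -34.8]
fence in top f [69.4 56.4]
fence base [ 71.6 -25.3]
frame [ 3.6 18.9]
frame2 [54.4 18.9]
326 [(230, 61, 15), (232, 63, 15), (234, 66, 14), (236, 67, 15), (238, 69, 16), (240, 71, 16), (242, 71, 20), (244, 72, 21), (246, 75, 21), (248, 77, 19), (250, 79, 21)]
335 [(230, 61, 14), (232, 63, 14), (234, 64, 16), (236, 67, 15), (238, 69, 15), (240, 71, 15), (242, 71, 20), (244, 72, 21), (246, 75, 20), (248, 77, 20), (250, 79, 20)]
345 [(230, 61, 14), (232, 63, 16), (234, 65, 15), (236, 68, 14), (238, 69, 15), (240, 70, 17), (242, 71, 20), (244, 73, 20), (246, 74, 21), (248, 76, 21), (250, 9, 152)]
lip row [(314, -11, 6), (316, -9, 7), (318, -7, 7), (320, -5, 26), (322, -4, 26), (324, -2, 26), (326, 0, 14), (328, 2, 14), (330, 4, 14)]
 ** On entry to DLASCL parameter number  4 had an illegal value
 ** On entry to DLASCL parameter number  4 had an illegal valueTraceback (most recent call last):
  File "<stdin>", line 10, in <module>
    x, resids, rank, s = _umath_linalg.lstsq(a, b, rcond,
                         ~~~~~~~~~~~~~~~~~~~^^^^^^^^^^^^^
                                             signature=signature)
                                             ^^^^^^^^^^^^^^^^^^^^
    raise LinAlgError("SVD did not converge in Linear Least Squares")
numpy.linalg.LinAlgError: SVD did not converge in Linear Least Squares
```

Call:
drive_tool --increments '[1,-30,4,0,0,0,0,1,-60,9,0,0,0,0,1,-60,9,-40,0,0,0,1,-60,9,-80,0,0,0,1,-60,9,-100,0,0,0]'

```text
time: 9.77
eef_pos: [0.5058, 0.0683, 0.1141]
tool_rot: [0.449, -0.448, -0.545, 0.549]
contact_force: [-1.2, -0.3, -0.7]
opening: -0.0001
```

```bash
python3 tip.py; python3 - <<'E'
from h import *
d,s=capw('w10')
E
```

```text
9.7667 [0.50577232 0.06830174 0.11408949] [-1.16597607 -0.26905501 -0.68821136] [-0.06562294  0.06012192 -0.00969925] -0.00014499499646788164
[-0.0051 -0.0036 -1.    ] 101.28785743440726
tip [0.50541513 0.06805005 0.04409086]
```

View pics/w10.png

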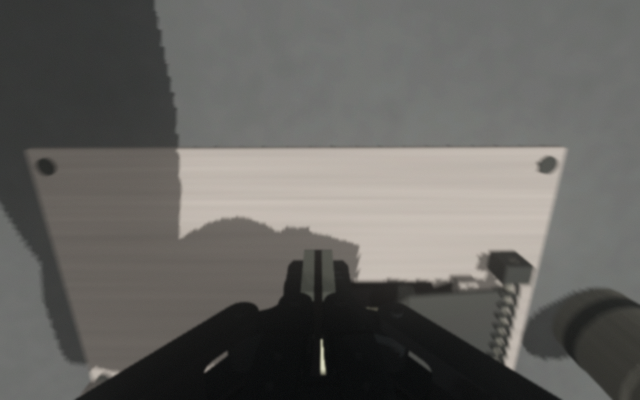

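Call:
drive_tool --increments '[1,0,0,-15,0,0,0,1,0,0,-24,0,0,0,1,0,0,-29,0,0,0,1,0,0,-29,0,0,0,1,0,0,-29,0,0,0]'

```text
time: 10.23
eef_pos: [0.5042, 0.0682, 0.0826]
tool_rot: [0.451, -0.446, -0.543, 0.55]
contact_force: [0.4, 0.3, 0.4]
opening: 0.0001
```

```bash
python3 tip.py
```

```text
10.2333 [0.50420038 0.06817056 0.08256308] [0.36953526 0.30753235 0.3960736 ] [0.03155121 0.02479775 0.00501241] 0.00011097664496702983
[-0.0107 -0.0036 -0.9999] 101.2742683050204
tip [0.50345398 0.06791759 0.01256752]
```

Call:
drive_tool --increments '[1,6,1.2,0.5,0,-0.5,0,1,12,2.4,0.5,0,-0.5,0,1,18,3.6,0.5,0,-0.5,0,1,18,3.6,0.5,0,-0.5,0]'

```text
time: 10.57
eef_pos: [0.5251, 0.072, 0.0843]
tool_rot: [0.447, -0.45, -0.546, 0.547]
contact_force: [0.0, 0.2, -0.1]
opening: 0.0004
```

Call:
drive_tool --increments '[1,2,0.4,0,0,0,0,1,4,0.8,0,0,0,0,1,5,1,0,0,0,0]'

```text
time: 10.82
eef_pos: [0.5286, 0.0726, 0.0844]
tool_rot: [0.448, -0.449, -0.545, 0.548]
contact_force: [-5.7, -2.3, 9.5]
opening: 0.0003
```

```bash
python3 tip.py
```

```text
10.8167 [0.52858743 0.07263771 0.08435496] [-5.68958641 -2.34400213  9.54056908] [-0.43413664  1.33716232 -0.03134308] 0.00029806824877094066
[-0.0016 -0.005  -1.    ] 101.27852439050635
tip [0.52847559 0.07228945 0.01435591]
```

Call:
drive_tool --increments '[1,2,0.4,0.5,0,-0.3,0,1,4,0.8,0.7,0,-0.6,0,1,5,1,0.8,0,-0.8,0,1,5,1,0.8,0,-0.8,0]'

```text
time: 11.15
eef_pos: [0.5285, 0.0729, 0.0843]
tool_rot: [0.446, -0.451, -0.545, 0.548]
contact_force: [-10.7, -3.2, 9.0]
opening: -0.0002
```

```bash
python3 tip.py
```

```text
11.15 [0.5285391  0.07286653 0.08427126] [-10.67939885  -3.2024312    8.95509623] [-0.63720583  2.17588329 -0.09950452] -0.00019173868855040455
[ 0.0014 -0.0077 -1.    ] 101.25938712044821
tip [0.52863637 0.0723282  0.0142734 ]
```

Call:
drive_tool --increments '[1,-8,-1.6,0.5,0,0,0,1,-20,-4,1,0,0,0,1,-25,-5,30,0,0,0,1,-25,-5,70,0,0,0,1,-25,-5,110,0,0,0]'

```text
time: 11.57
eef_pos: [0.5016, 0.0679, 0.1941]
tool_rot: [0.448, -0.45, -0.544, 0.549]
contact_force: [1.6, 0.1, 0.6]
opening: 0.0001
```

Call:
drive_tool --increments '[1,40,-15,10,0,0,0,1,70,-35,20,0,0,0,1,70,-35,20,0,0,0]'

```text
time: 11.82
eef_pos: [0.5795, 0.0302, 0.2187]
tool_rot: [-0.444, 0.455, 0.546, -0.546]
contact_force: [1.0, -0.1, 0.3]
opening: -0.0
```

```bash
python3 tip.py; python3 - <<'E'
from h import *
d,s=capw('w11')
a=d['frame'][135:275,280:500]; cv2.imwrite('pics/w11z.png',cv2.resize(a,None,fx=3.5,fy=3.5,interpolation=cv2.INTER_CUBIC))
E
```

```text
11.8167 [0.57947933 0.03016199 0.21873449] [ 1.039879   -0.09860086  0.32408317] [ 0.05097489 -0.02532063 -0.02690692] -1.0448245449042988e-05
[ 0.0125 -0.0096 -0.9999] 101.10984238508249
tip [0.58035419 0.02949158 0.14874317]
```

View pics/w11.png

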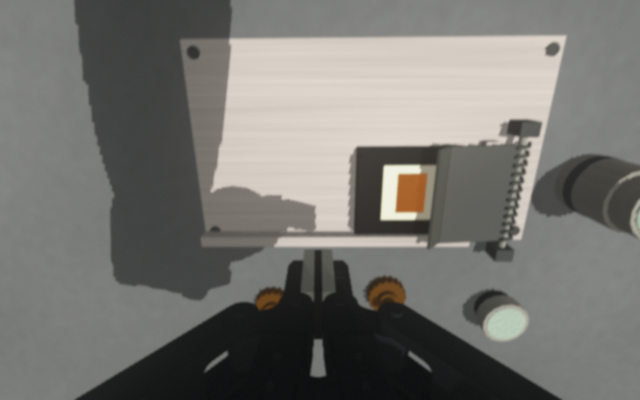

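View pics/w11z.png

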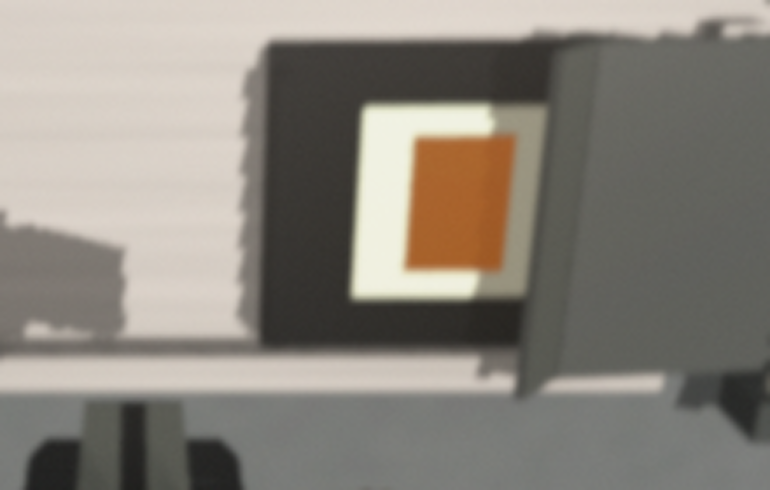

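```bash
python3 - <<'E'
from h import *
d=L('w11')
C=np.array([w(d,u,v,.006)[:2] for u,v in((180,39),(565.5,36))]); v=C[1]-C[0]
uy=v/np.linalg.norm(v); ux=np.array([uy[1],-uy[0]]); o=(C[0]+C[1])/2-ux*(-.095)-uy*.005; print(np.linalg.norm(v),o)
def b(u,v,z): p=w(d,280+u/3.5-.36,135+v/3.5-.36,z)[:2]-o; return np.round([p@ux*1e3,p@uy*1e3],1)
for n,p in {'lip back -x':(268,46,.026),'lip back +x':(261,343,.026),'side -x rear':(290,42,.014),'side -x fwd':(550,38,.014),'+x rear':(275,346,.014),'+x fwd':(515,346,.014),'fence top':(10,353,.02),'fence top f':(515,350,.02),'frame':(364,103,.0155),'frame2':(352,299,.0155)}.items(): print(n,b(*p))
E
```

```text
0.2984798717901183 [0.55068107 0.05831163]
lip back -x [-12.8  -5.8]
lip back +x [62.3 -5.1]
side -x rear [-11.5   0.6]
side -x fwd [-12.2  62.6]
+x rear [68.9 -0.1]
+x fwd [68.8 62.8]
fence top [ 68.  -69.2]
fence top f [67.1 60.8]
frame [ 3.2 19. ]
frame2 [54.8 19.1]
```

Call:
drive_tool --increments '[1,8.5,-5.5,-40,0.5,0.7,0.2,1,8.5,-5.5,-80,0.5,0.7,0.2,1,8.5,-5.5,-110,0.5,0.7,0.2,1,8.5,-5.5,-120,0.5,0.7,0.2,1,8.5,-5.5,-120,0.5,0.7,0.2]'

```text
time: 12.28
eef_pos: [0.5802, 0.0264, 0.0927]
tool_rot: [0.453, -0.443, -0.544, 0.55]
contact_force: [-0.8, 0.5, -0.3]
opening: -0.0
```

```bash
python3 tip.py; python3 - <<'E'
from h import *
d,s=capw('w12')
E
```

```text
12.2833 [0.58018195 0.02638638 0.09268104] [-0.75780636  0.46788772 -0.30897349] [-0.02077206 -0.02801667  0.01464898] -4.603792403099277e-06
[-0.016   0.0017 -0.9999] 101.33970273395524
tip [0.57906071 0.02650514 0.02269012]
```

View pics/w12.png

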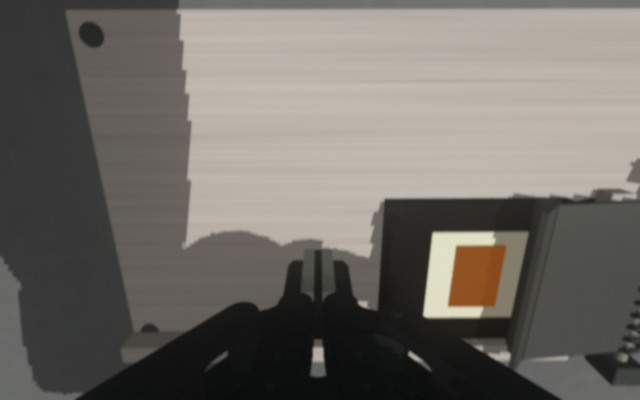

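Call:
drive_tool --increments '[1,5,1,-3,0,-0.8,0,1,5,1,-5,0,-0.8,0,1,3.8,7,-5,0,-0.8,0,1,2.6,13,-5,0,-0.8,0,1,2.6,13,-5,0,-0.8,0]'

```text
time: 12.75
eef_pos: [0.5852, 0.0405, 0.0912]
tool_rot: [-0.447, 0.448, 0.549, -0.546]
contact_force: [-0.1, -0.4, -0.5]
opening: 0.0004
```

Call:
drive_tool --increments '[1,-0.6,3,0,0,0,0,1,-1.2,6,0,0,0,0,1,-1.6,8,0,0,0,0]'

```text
time: 13.0
eef_pos: [0.5836, 0.049, 0.0915]
tool_rot: [-0.447, 0.448, 0.549, -0.546]
contact_force: [0.4, 0.0, -0.2]
opening: 0.0001
```

```bash
python3 tip.py
```

```text
13.0 [0.58360556 0.04898553 0.09152842] [ 0.4048324   0.03090739 -0.19553247] [ 0.0096407  -0.01473502 -0.01853163] 7.630540383473563e-05
[ 0.0046  0.002  -1.    ] 101.4419692800803
tip [0.58392939 0.04912266 0.0215293 ]
```

Call:
drive_tool --increments '[1,-0.4,2,-2,0,0,0,1,-0.8,4,-3,0,0,0,1,-1.2,6,-3,0,0,0,1,-1.4,7,-3,0,0,0]'

```text
time: 13.33
eef_pos: [0.5837, 0.0515, 0.0906]
tool_rot: [0.444, -0.453, -0.545, 0.548]
contact_force: [-1.7, -16.6, 10.1]
opening: -0.0003
```

```bash
python3 tip.py
```

```text
13.3333 [0.5837327  0.05149233 0.09055808] [ -1.71562626 -16.55932392  10.08091406] [-3.3688027   0.39855093  0.00717527] -0.00026942821285002043
[ 0.0076 -0.0121 -0.9999] 101.29082999529145
tip [0.58426285 0.05064367 0.02056523]
```

Call:
drive_tool --increments '[1,-0.3,2,0,0.4,0.3,0,1,-0.8,4,0.2,0.8,0.4,0,1,-1,5,0.3,1,0.4,0,1,-1.2,6,0.3,1.2,0.4,0]'

```text
time: 13.67
eef_pos: [0.5841, 0.0552, 0.0921]
tool_rot: [-0.449, 0.449, 0.548, -0.544]
contact_force: [0.8, -0.8, 2.9]
opening: 0.0003
```

```bash
python3 tip.py
```

```text
13.6667 [0.58411676 0.05521968 0.09211283] [ 0.80228354 -0.83593502  2.94541103] [-0.32742128  0.04666169  0.05644667] 0.00032531978957357863
[ 0.0037  0.0037 -1.    ] 101.16821933725788
tip [0.58437619 0.05548199 0.0221138 ]
```

```bash
python3 - <<'E'
from h import *
d,s=capw('w13')
d=cap('side','side13')
a=d['frame'][210:290,270:360]; cv2.imwrite('pics/side13z.png',cv2.resize(a,None,fx=7,fy=7,interpolation=cv2.INTER_CUBIC))
E
```

```text
(no output)
```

View pics/w13.png

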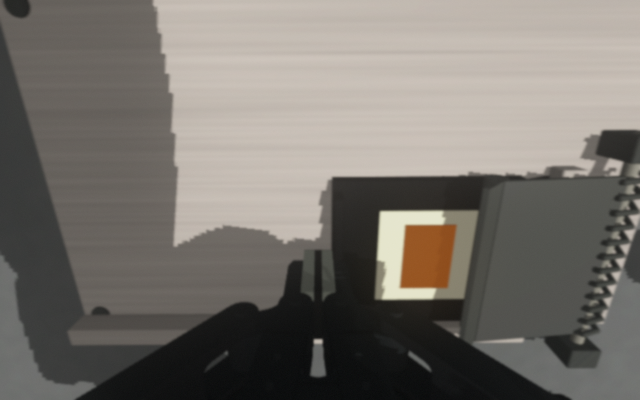

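View pics/side13z.png

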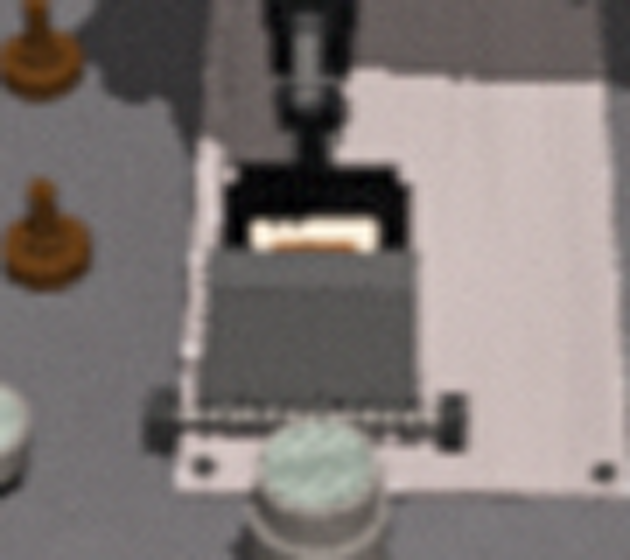

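```bash
python3 - <<'E'
from h import *
A=cv2.imread('pics/side7.png').max(-1).astype(int);B=cv2.imread('pics/side13.png').max(-1).astype(int)
for c in (308,310,312,322,324): print(c,A[228:252,c].tolist(),B[228:252,c].tolist(),sep='\n')
d=L('w13'); Q=cloud(d)
C=Q[200:205]
o=np.array([.5508,.0584]);a=np.radians(11.4);uy=np.array([-np.sin(a),np.cos(a)])
for n in ('w8','w13'):
    Q=cloud(L(n))
    print(n,[(u,round(float((Q[205,u,:2]-o)@uy*1e3),1),round(float(Q[205,u,2]*1e3))) for u in range(304,350,2)])
E
```

```text
308
[103, 103, 103, 103, 92, 47, 13, 11, 11, 9, 13, 13, 44, 105, 147, 149, 143, 142, 108, 94, 102, 103, 98, 82]
[101, 101, 105, 103, 95, 47, 14, 5, 9, 8, 6, 7, 27, 110, 212, 245, 238, 175, 113, 100, 102, 101, 98, 86]
310
[100, 103, 102, 100, 96, 47, 15, 9, 7, 11, 8, 9, 44, 104, 130, 141, 138, 123, 104, 99, 102, 99, 96, 84]
[58, 93, 100, 103, 90, 48, 10, 11, 13, 9, 8, 7, 24, 116, 218, 243, 213, 143, 102, 101, 101, 103, 98, 87]
312
[37, 28, 35, 62, 84, 55, 38, 38, 37, 19, 2, 5, 45, 105, 132, 138, 141, 124, 105, 99, 101, 103, 98, 85]
[30, 45, 49, 49, 46, 25, 13, 14, 15, 12, 10, 8, 22, 93, 190, 238, 206, 137, 104, 101, 102, 104, 99, 90]
322
[190, 180, 180, 203, 189, 99, 27, 10, 16, 14, 19, 17, 61, 169, 245, 249, 245, 209, 130, 98, 101, 105, 97, 85]
[200, 200, 203, 207, 196, 125, 38, 10, 16, 17, 20, 13, 61, 169, 244, 248, 246, 211, 129, 102, 102, 104, 94, 87]
324
[203, 203, 202, 206, 193, 101, 24, 9, 15, 16, 20, 19, 20, 46, 73, 80, 80, 85, 100, 102, 105, 105, 97, 91]
[202, 201, 204, 206, 193, 123, 39, 9, 13, 15, 11, 21, 19, 45, 76, 82, 79, 85, 99, 103, 103, 105, 102, 92]
w8 [(304, -8.0, 7), (306, -7.1, 6), (308, -6.0, 7), (310, -5.0, 7), (312, -3.7, 19), (314, -2.8, 20), (316, -1.8, 20), (318, -0.9, 21), (320, 0.0, 19), (322, 1.0, 14), (324, 1.9, 16), (326, 2.9, 15), (328, 3.9, 16), (330, 4.9, 14), (332, 5.8, 15), (334, 6.8, 15), (336, 7.8, 15), (338, 8.7, 15), (340, 9.7, 14), (342, 10.7, 14), (344, 11.7, 14), (346, 12.6, 15), (348, 13.6, 14)]
w13 [(304, -17.6, 6), (306, -16.6, 7), (308, -15.6, 7), (310, -14.6, 7), (312, -13.6, 7), (314, -12.6, 7), (316, -11.6, 6), (318, -10.5, 6), (320, -9.5, 6), (322, -8.5, 6), (324, -7.5, 7), (326, -6.5, 6), (328, -5.5, 7), (330, -4.5, 6), (332, -4.4, 27), (334, -3.5, 26), (336, -2.7, 27), (338, -1.8, 26), (340, -0.9, 27), (342, 0.0, 26), (344, 1.9, 14), (346, 2.9, 15), (348, 3.8, 15)]
```

Call:
drive_tool --increments '[1,2,-8,0,0,0,0,1,4,-20,2,0,0,0,1,4,-20,30,0,0,0,1,4,-20,70,0,0,0,1,4,-20,110,0,0,0]'

```text
time: 14.18
eef_pos: [0.5866, 0.0346, 0.2014]
tool_rot: [-0.45, 0.448, 0.547, -0.545]
contact_force: [1.4, -0.7, -1.0]
opening: 0.0001
```

Call:
drive_tool --increments '[1,0,0,20,0,0,0,1,0,0,20,0,0,0,1,0,0,20,0,0,0]'

```text
time: 14.43
eef_pos: [0.5876, 0.034, 0.2229]
tool_rot: [-0.45, 0.449, 0.548, -0.544]
contact_force: [0.5, -0.1, -0.2]
opening: 0.0001
```

```bash
python3 tip.py; python3 - <<'E'
from h import *
d,s=capw('w14')
a=d['frame'][135:275,280:500]; cv2.imwrite('pics/w14z.png',cv2.resize(a,None,fx=3.5,fy=3.5,interpolation=cv2.INTER_CUBIC))
o=np.array([.5508,.0584]);a=np.radians(11.4);uy=np.array([-np.sin(a),np.cos(a)]);ux=np.array([np.cos(a),np.sin(a)])
Q=cloud(d); np.save('pics/q14.npy',np.dstack([(Q[...,:2]-o)@ux*1e3,(Q[...,:2]-o)@uy*1e3,Q[...,2]*1e3]))
cap('side','side14')
B=cv2.imread('pics/side14.png')[210:290,270:360]; cv2.imwrite('pics/side14z.png',cv2.resize(B,None,fx=7,fy=7,interpolation=cv2.INTER_CUBIC))
E
```

```text
14.4333 [0.58757699 0.03402656 0.22286195] [ 0.49261896 -0.10913077 -0.19199524] [0.0053845  0.04483734 0.01822672] 8.357606987299126e-05
[ 0.0022  0.0045 -1.    ] 101.12690199709317
tip [0.58772861 0.03434136 0.15286282]
```

View pics/w14.png

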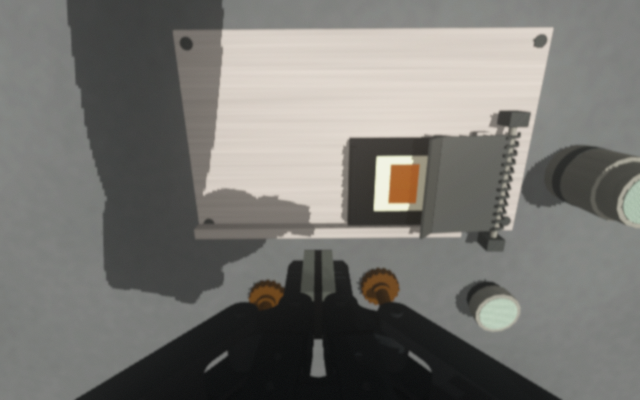

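View pics/w14z.png

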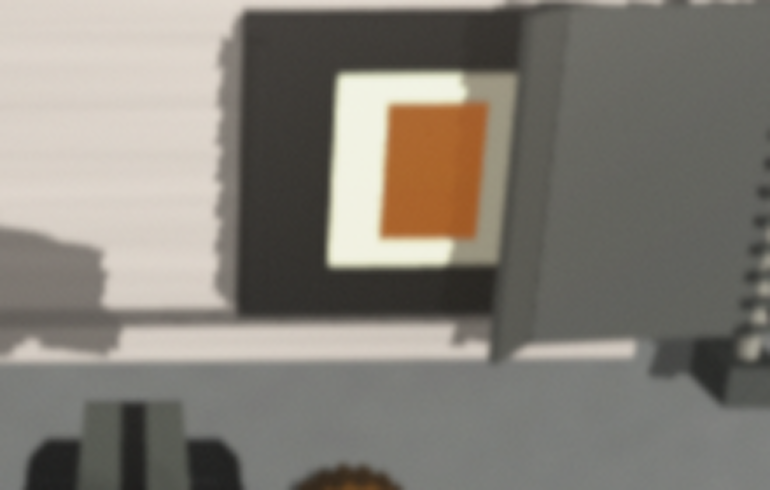

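View pics/side14z.png

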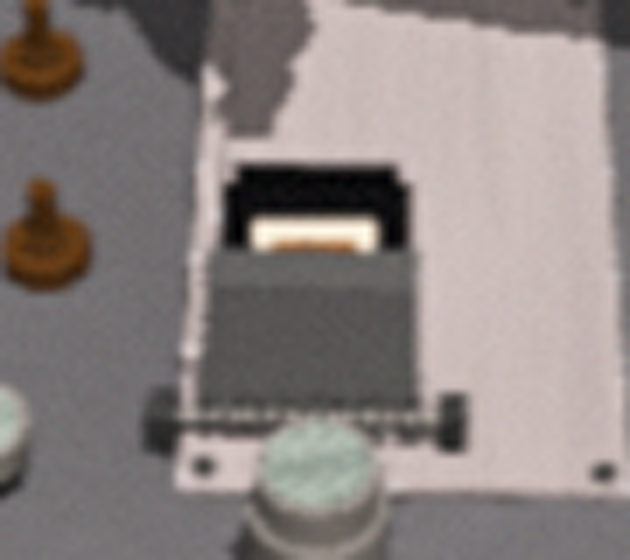

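```bash
python3 - <<'E'
from h import *
d=L('w14')
C=np.array([w(d,u,v,.006)[:2] for u,v in((173,30),(552.5,27))]); v=C[1]-C[0]
uy=v/np.linalg.norm(v); ux=np.array([uy[1],-uy[0]]); o=(C[0]+C[1])/2-ux*(-.095)-uy*.005; print(np.linalg.norm(v),o,np.degrees(np.arctan2(-uy[0],uy[1])))
def b(u,v,z): p=w(d,280+u/3.5-.36,135+v/3.5-.36,z)[:2]-o; return np.round([p@ux*1e3,p@uy*1e3],1)
for n,p in {'lip back -x':(244,16,.026),'lip back +x':(238,310,.026),'side -x rear':(260,11,.014),'side -x fwd':(515,9,.014),'+x rear':(250,317,.014),'+x fwd':(490,317,.014),'fence top':(130,325,.02),'fence top f':(485,321,.02),'frame':(338,71,.0155),'frame2':(328,267,.0155)}.items(): print(n,b(*p))
Q=np.load('pics/q14.npy'); m=Q[145:215,362:372].reshape(-1,3); m=m[np.isfinite(m).all(1)]
print(np.linalg.lstsq(np.c_[m[:,:2],np.ones(len(m))],m[:,2],rcond=None)[0], np.median(m[:,2]))
for u in (356,366): print([(r,round(Q[r,u,0]),round(Q[r,u,2])) for r in range(218,236,2)])
E
```

```text
0.2979670392867917 [0.55076168 0.05801641] 11.564019554092734
lip back -x [-11.7  -5.5]
lip back +x [62.3 -5.2]
side -x rear [-11.   -0.5]
side -x fwd [-10.9  61.2]
+x rear [69.6 -0.8]
+x fwd [70.2 62.8]
fence top [ 68.9 -32.6]
fence top f [68.6 59.6]
frame [ 3.6 18.9]
frame2 [55.  18.9]
[ 1.33283622e-03 -8.18757003e-03  1.47126046e+01] 14.711922029340908
[(218, 62, 14), (220, 64, 16), (222, 66, 15), (224, 68, 14), (226, 70, 14), (228, 70, 19), (230, 71, 20), (232, 73, 21), (234, 75, 21)]
[(218, 62, 16), (220, 64, 16), (222, 66, 16), (224, 68, 14), (226, 70, 16), (228, 71, 18), (230, 72, 20), (232, 73, 21), (234, 76, 20)]
```

```bash
python3 - <<'E'
from h import *
print(status.get_state()['time'],ctrl.sign_off())
E
```

```text
the job is handed in; nothing more can be done
14.5333 None
```

The slide carrier is home under the clip, and I handed the job in at about 14.5 s of the 42 s allowed. I gripped the carrier by its rear lip, squared it to the bed and slid it bevelled end first under the clip. I then pressed it against the stop (about 16 N, no further movement) and the fence (about 11 N). After letting go I pressed its side again (about 11 N) and its rear lip (about 16 N), both with the fingers shut.

**Last checks:**
- **Fence:** the carrier's long side is flush with the fence to within about 1 mm and square to within about 0.5°.
- **Flat and clipped:** the carrier's top lies flat, and the clip's bar rests on it.
- **Stop:** the rear face measured between -3.5 and -5.5 mm in bed y, where home is -4 mm. The side-camera picture did not change across the final rear push, so I take it to be against the stop, but the camera alone does not settle the last millimetre.
- **Surroundings:** I never steered the robot against the clip, and no force reading pointed to contact with it. The thumbscrews, lens barrel and loupe looked undisturbed in the last pictures. I did not check the screwdriver and projector again, as the arm worked well away from them.

**Unexplained:** during the rear push the force dropped suddenly and the tool advanced about 5 mm. The before-and-after pictures show the carrier did not move, so I think the fingers slipped.

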